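# Hold the spare-parts box lid at its balance point

### The job

I need both hands to get the seal ring out of the spare-parts box, and its lid has no stay. First lift the black power adapter off the shut lid and set it down gently, flat on the free table beside the box; then take the lid by its black handle, swing it up smoothly to its balance point, almost upright, where its weight stands over the hinge and it wants to fall neither shut nor over the back, and finish holding it still there by the handle, without letting go. Do not let the lid slam or go over the back, do not drop or tip the adapter, and leave everything else on the table alone.

Things in the scene. Friction and masses are not known exactly. Their poses are not given: they have to be found in the camera images.
- lid_angle (a joint): angle of the box lid, rad: 0 shut (level), grows as it opens upward, stop at 1.92 (over the back). Lid and handle balance at 1.485 (85 degrees, the plate leaning 5 degrees to the box's front): below that the weight (0.26 kg, centre 89 mm from the hinge) pulls it shut, above it over the back. Plain hinge: 0.02 N m friction, slight damping, no spring, no stay.
- parts_box: grey stainless box, 161 (x) x 226 (y) x 79 mm high, fixed to the table. Origin at the centre of its underside; x points from its front (robot side) to the hinge side at the back, y to its left, z up. The 2 mm lid plate covers the whole top; shut, its upper face is 77.5 mm above the table.
- lid_hinge (a point): point on the hinge line of the lid, half-way along it: 77 mm behind the box's centre and 76 mm above the table; the axis runs along the box's y axis.
- handle_grip (a point): middle of the handle's bar, 117.5 mm above the table when shut; it moves and turns with the lid (x from front edge to hinge along the plate, y along the bar, z out of the lid's outer face). The round bar can turn between the fingers.
- parts_box_lid: the lid with its black bow handle screwed on near the lid's front edge: round bar 11 mm thick along the box's y axis, 128 mm from the hinge axis along the plate and 40 mm clear of its outer face (41.5 mm off the hinge axis); 64 mm of straight bar between two feet 88 mm apart. Plate edge 23 mm, lip 33 mm beyond it. Origin at the box's origin when shut.
- adapter_center (a point): centre (17 mm above its underside) of the black power adapter, a box 51 (x) x 86 (y) x 34 mm, 0.19 kg, lying on the shut lid behind the handle; x along its short side, y along its long side, z up.
- adapter: the same adapter; origin at the centre of its underside.
- seed_jar: bystander: clear jar of seeds with a green cap, 95 mm across, 137 mm high, standing behind the box; origin under its centre.
- label_roll: bystander: white roll of labels, 80 mm across, 40 mm high, lying to the right of the box; origin under its centre.
- tape_roll: bystander: buff roll of tape, 94 mm across, 19 mm high, at the right; origin under its centre.
- dial_scale: bystander: dial scale with a round pan, 236 mm across, 210 mm high, fixed, at the back left; origin under its centre. The table between the box's left side, the scale and the gourd at the near left (0.25 to 0.35 m left of the robot's centre line, 0.40 to 0.50 m ahead of it) is free.
Things that resemble listed ones, but are neither listed nor needed, are in the scene too. There is more than one size of the adapter; the job needs the larger.

How it is judged (in metres and radians):
On the way, in this order (a step that is already met when the one before it is completed fails the run):
1. the adapter stands flat on the table, let go, with the lid still shut (height (world z) of adapter_center below 0.03 m and angle between adapter_center's own z axis and vertical below 0.12 rad and linear speed of adapter below 0.03 m/s and contact force between the arm and adapter below 0.05 N and contact force between adapter and parts_box below 0.05 N and value of joint lid_angle below 0.05 rad), for 0.2 s.
2. the lid is swung up by the handle, past half-way (value of joint lid_angle above 0.9 rad and contact force between the fingers and parts_box_lid above 1 N and distance between the grasp point and handle_grip below 0.045 m), for 0.1 s.
At the end, for the whole second after the job is handed in: The fingers hold the handle (over 1 N, within 45 mm of the middle of its bar); the lid is still (under 0.15 rad/s) and within 0.085 rad of its balance angle, 1.485 rad; the adapter lies flat (within 0.12 rad) on the table at rest, touched by neither robot nor box (value of joint lid_angle between 1.4 and 1.57 rad and contact force between the fingers and parts_box_lid above 1 N and distance between the grasp point and handle_grip below 0.045 m and velocity of joint lid_angle between -0.15 and 0.15 rad/s and height (world z) of adapter_center below 0.03 m and angle between adapter_center's own z axis and vertical below 0.12 rad and linear speed of adapter below 0.03 m/s and contact force between the arm and adapter below 0.05 N and contact force between adapter and parts_box below 0.05 N); the arm keeps its last pose, push and grip.
It fails at once if the lid goes over the back (value of joint lid_angle above 1.72 rad).
It fails at once if the lid is let fall or flung (faster than 3 rad/s) (velocity of joint lid_angle above 3 rad/s or velocity of joint lid_angle below -3 rad/s).
It fails at once if the adapter is dropped or thrown down on the table (height (world z) of adapter_center below 0.07 m and linear speed of adapter above 0.6 m/s).
It fails at once if the adapter is tipped over (angle between adapter_center's own z axis and vertical above 0.7 rad).
It fails at once if a bystander is moved by more than 30 mm (distance of any of seed_jar, label_roll, tape_roll from where it was at the start of the episode above 0.03 m).
It also fails if it takes over 58 s, if anything falls off the work surface, if the arm or the gripper's body presses on something with over 40 N, if the wrist force passes 120 N, or if a joint passes its speed limit or range.

### The arm

A 6-joint arm with a two-finger parallel gripper is mounted at the origin on a cart in front of the work surface, level with it; the furniture and walls round the work are solid. World frame = base frame: x ahead of the robot, y to its left, z up, the work surface at z = 0. Lengths are in mm, angles in rad, forces in N, time in s.
With the tool pointing down it reaches from about 300 to 775 mm from the base axis. Payload 14.6 kg.
Tool frame: the origin (TCP) lies where the fingers leave the gripper's body, on its centre line; the fingertips stand 97 mm ahead of it and the grasp point (between the pads) lies 78 mm ahead of it (env.hold_point_z is the z of the grasp point in the tool frame, in mm); z points along the fingers, y is the line along which they close (so a half turn about z gives the same grasp; the last joint's range is limited). The gripper opens to 94 mm and grips with 3 to 60 N. Pads are 16 mm wide; open, the fingers measure 119 mm over their backs; the gripper's body (75 mm by 177 mm) begins 78 mm behind the grasp point.
Start: joints at [-1.373, 0.3, 1.521, -0, 1.321, -0.067], TCP at [143.937, -530.822, 302.646] pointing down, gripper open.
Joint ranges: [-3.03, 3.03], [-0.79, 2.21], [0.23, 2.52], [-1.04, 4.18], [0, 3.07], [-2.55, 2.55]. Speed limits (rad/s): [2.22, 2.22, 2.57, 3.14, 3.14, 3.14].

### API

Orientations are given as a rotation vector (axis times angle).
In Python, from rig import env, viewer gives the robot as it stands.
- The arm moves only by the tool step_arm, never from a script. Its argument "plan" is a list of rows, each an object with "fingers": the opening in per cent of the stroke, from 0 (shut) to 100 (fully open); "delta_pos": the shift along the tool's x, y, z in m, a list of three; "dr": the turn, a rotation vector about the tool's x, y, z in degrees, a list of three. In form: [{"fingers": fingers, "delta_pos": [tx, ty, tz], "dr": [wx, wy, wz]}, ...]. A call has 1 to 10 rows; each row is the pose to reach, as a shift and turn from the pose commanded when the call began, along the tool's axes at that moment; what a row does not reach only later rows make up. A row lasts 1/10 s, in which the tool goes at most 50 mm and 8.59 degrees, less where a joint would pass 70% of its speed; a pose out of reach is approached as far as the arm can. A call with a gripper value outside its range is refused whole. The fingers move at their own pace and stop on an object; "newtons" is the grip in N (left out, the last holds). Time passes only in rows, so rows that repeat a pose let the fingers close. It gives the time, the measured TCP pose, the force, the opening and the grip force at its end, in the units of the state.
- env.get_obs(): the state, without advancing time (a new reading comes with each control period).
- viewer.grab_frame(name): name is "scene" or "top" or "wrist"; returns the picture (480x640x3 uint8, red, green, blue); there is no depth.
- viewer.get_calibration(name): a dict with "K" (3x3 intrinsics, pixels), "eye" and "attitude" of the camera in the world. Camera axes: x right, y up, looking along -z (the intrinsics and any distortion apply to the point x, -y, -z); pixel columns grow to the right and rows downward; lengths in mm; the calibration is good to about 2 mm. A picture is of the moment at which its call begins: read the wrist's pose just before it. get_calibration takes no time and is no camera call; for the wrist camera it gives the pose at the moment of the call.
- env.hand_in(): hands the job in; it is judged then, once.
The state is a dict: "time": time; "qpos": joint angles; "qd": joint speeds; "joint_efforts": joint torques, N m; "tcp_pos": TCP position; "ee_rot": TCP orientation; "force": force on the tool from outside, world axes, zero at the start; "torque": the same for the moment, N m; "gripper_width": finger opening in mm; "gripper_force": force on a finger pad.
Only numpy, scipy, OpenCV 4.12 (cv2) and the standard library are available. Lean on these libraries where they do the work, as an engineer would, in place of code of your own. Each camera call takes 0.05 s, during which the arm holds its last target. There are 200 camera calls.

## Working session

There is one attempt and no reset: what is moved stays moved. The work goes in short steps, Python scripts to look and compute and a tool call to move; the robot and the scene stay as the last step left them, time stands still between calls to the robot, and variables do not carry over. Pictures are saved under pics/ and viewed, at most 10 in all, crops included, and the job is handed in when it is done.

Besides the shell and the picture viewer there is one more tool, called after "Call:" as name(argument=value, ...) on one line, values as JSON. step_arm: Moves the arm, as the interface text tells. Its arguments: {"type":"object","properties":{"plan":{"type":"array","items":{"type":"object","properties":{"fingers":{"type":"number"},"delta_pos":{"type":"array","items":{"type":"number"}},"dr":{"type":"array","items":{"type":"number"}}}}},"newtons":{"type":"number"}},"required":["plan"]}

```bash
mkdir -p pics; cat > h.py <<'E'
from rig import env, viewer
import numpy as np, cv2
from scipy.spatial.transform import Rotation as R
def calib(n):
    c=viewer.get_calibration(n); return c
E
python3 - <<'E'
from h import *
for n in ("scene","top"):
    c=viewer.get_calibration(n); print(n,c)
    f=viewer.grab_frame(n); cv2.imwrite(f"pics/{n}0.png",f[:,:,::-1])
print(env.get_obs())
E
```

```text
scene {'K': array([[589.83570005,   0.        , 312.43363525],
       [  0.        , 589.83570005, 243.23674658],
       [  0.        ,   0.        ,   1.        ]]), 'eye': array([  715.88794605, -1041.78608928,  1433.41903255]), 'attitude': array([0.64497593, 0.04516736, 0.13860411])}
top {'K': array([[559.90061767,   0.        , 324.93322462],
       [  0.        , 559.90061767, 245.16630753],
       [  0.        ,   0.        ,   1.        ]]), 'eye': array([ 311.91354281,  -49.0448961 , 1417.27630263]), 'attitude': array([ 0.15397617, -0.14452485, -1.5761564 ])}
{'time': 0.1, 'qpos': array([-1.37257828e+00,  3.00423108e-01,  1.52153251e+00,  8.70348554e-06,
        1.32067927e+00, -6.65824236e-02]), 'qd': array([ 0.00191704, -0.00078617, -0.00071911,  0.00093286, -0.00120123,
        0.0006471 ]), 'joint_efforts': array([ 1.76518624e-03, -5.32644475e+01, -3.53284156e+01,  7.09405169e-02,
        2.34515715e-02, -5.47803313e-05]), 'tcp_pos': array([ 143.92541661, -530.69462541,  302.13314417]), 'ee_rot': array([-3.11306610e+00, -4.14592698e-01,  9.44276773e-05]), 'force': array([ 0.22041195, -0.04679125, -0.8173937 ]), 'torque': array([ 0.01794997,  0.00608049, -0.0752569 ]), 'gripper_force': 0.0, 'gripper_width': 93.68284994404273}
```

View pics/top0.png

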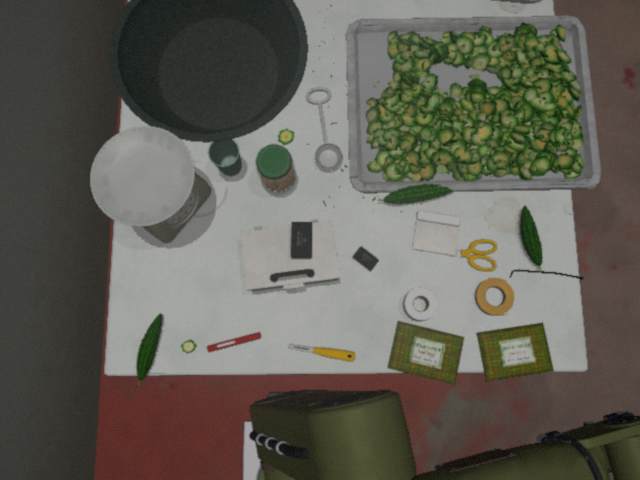

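View pics/scene0.png

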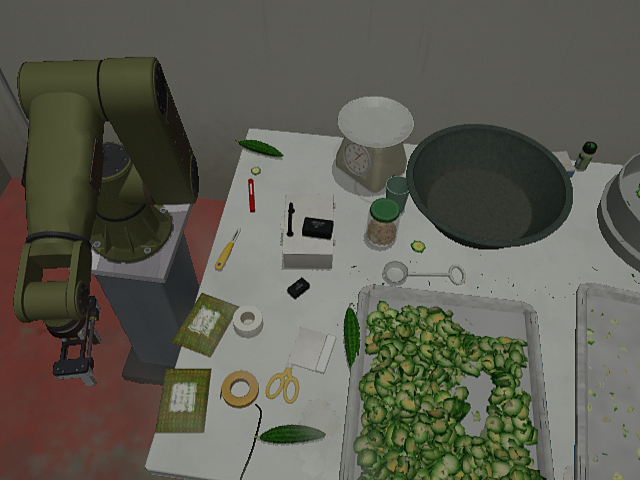

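The top view shows the box at about (290,257), its handle at (292,273) and the large adapter at (301,240). The small adapter is at (366,258), and there is free table left of the box at about (190,280).

```bash
cat >> h.py <<'E'
def ray(n,u,v,c=None):
    c=c or viewer.get_calibration(n); d=np.linalg.inv(c['K'])@[u,v,1.]
    d=R.from_rotvec(c['attitude']).apply(d*[1,-1,-1]); return np.array(c['eye']),d
def hit(n,u,v,z,c=None):
    e,d=ray(n,u,v,c); return e+d*(z-e[2])/d[2]
def proj(n,P,c=None):
    c=c or viewer.get_calibration(n); p=R.from_rotvec(c['attitude']).inv().apply(np.array(P)-c['eye'])
    p=p*[1,-1,-1]; q=p@c['K'].T; return q[...,:2]/q[...,2:]
E
python3 - <<'E'
from h import *
f=cv2.imread("pics/top0.png")[205:305,225:358]
cv2.imwrite("pics/top0c.png",cv2.resize(f,None,fx=6,fy=6,interpolation=cv2.INTER_CUBIC))
E
```

```text
(no output)
```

View pics/top0c.png

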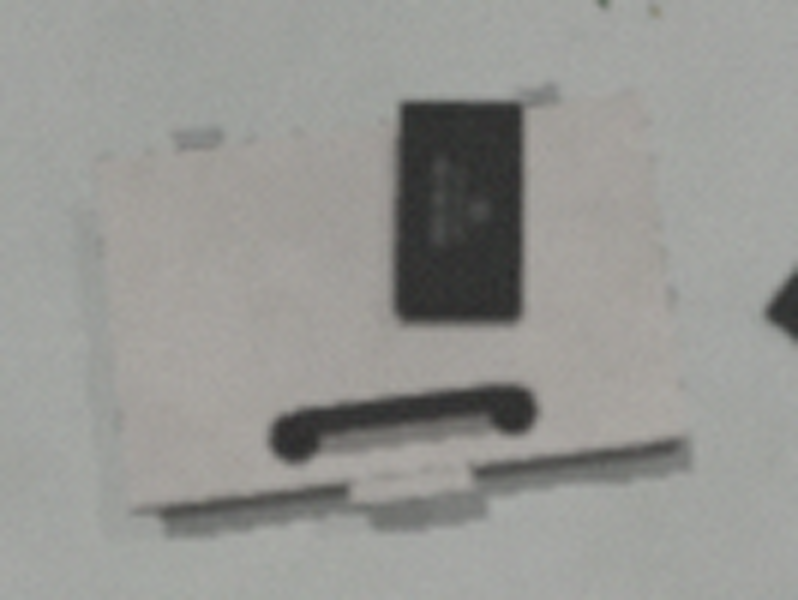

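```bash
python3 - <<'E'
from h import *
c=viewer.get_calibration("top")
def H(p,z): return hit("top",225+(p[0]+.5)/6-.5,205+(p[1]+.5)/6-.5,z,c)
def ln(a,b): d=b-a; return np.linalg.norm(d[:2]).round(1),np.degrees(np.arctan2(d[1],d[0])).round(1)
L=[H(p,77.5) for p in [(98,155),(645,92),(690,440),(130,512)]]
print("lid",np.round(L,0),[ln(L[i],L[(i+1)%4]) for i in range(4)],np.mean(L,0).round(1))
A=[H(p,111.5) for p in [(400,103),(522,103),(522,320),(396,320)]]
print("adp",np.round(A,0),[ln(A[i],A[(i+1)%4]) for i in range(4)],np.mean(A,0).round(1))
B=[H(p,119) for p in [(297,437),(513,410)]]
print("bar",np.round(B,0),ln(*B),np.mean(B,0).round(1))
print(hit("top",190,346,0),hit("top",152,346,0),hit("top",207,348,0), hit("top",175,240,0))
print(c and R.from_rotvec(env.get_obs()['ee_rot']).as_matrix().round(3))
E
```

```text
lid [[608. 163.  78.]
 [632. -60.  78.]
 [489. -77.  78.]
 [462. 148.  78.]] [(np.float64(225.1), np.float64(-83.9)), (np.float64(144.6), np.float64(-173.5)), (np.float64(226.2), np.float64(96.8)), (np.float64(147.3), np.float64(6.0))] [547.9  43.5  77.5]
adp [[621.  38. 112.]
 [620. -11. 112.]
 [532. -11. 112.]
 [533.  39. 112.]] [(np.float64(48.7), np.float64(-90.7)), (np.float64(87.8), np.float64(179.7)), (np.float64(49.7), np.float64(89.4)), (np.float64(87.8), np.float64(-0.9))] [576.7  13.8 111.5]
bar [[486.  77. 119.]
 [496.  -7. 119.]] (np.float64(84.7), np.float64(-83.4)) [490.8  35.  119. ]
[331.80212149 297.39679141   0.        ] [332.74930039 392.42760859   0.        ] [326.46878684 254.76491448   0.        ] [602.21217819 345.88955326   0.        ]
[[ 0.965  0.262 -0.   ]
 [ 0.262 -0.965  0.001]
 [ 0.    -0.001 -1.   ]]
```

```bash
cat >> h.py <<'E'
def rel(p,psi,tilt=0):
    "delta for TCP p (mm), tool down with tool x at yaw psi deg"
    o=env.get_obs(); R0=R.from_rotvec(o['ee_rot'])
    T=R.from_euler('z',psi,degrees=True)*R.from_euler('x',180,degrees=True)
    d=R0.inv().apply(np.array(p)-o['tcp_pos'])/1000
    print("dpos",d.round(4),"dr",np.degrees((R0.inv()*T).as_rotvec()).round(2), "tcp",o['tcp_pos'].round(1),"t",o['time'])
def look(name,n="wrist",crop=None,k=1):
    c=viewer.get_calibration(n); f=viewer.grab_frame(n); cv2.imwrite(f"pics/{name}.png",f[:,:,::-1])
    import pickle; pickle.dump(c,open(f"pics/{name}.pkl","wb")); return c
E
python3 - <<'E'
from h import *
rel((530,20,330),0)
c=viewer.get_calibration("wrist");o=env.get_obs()
print(R.from_rotvec(o['ee_rot']).inv().apply(c['eye']-o['tcp_pos']),(R.from_rotvec(o['ee_rot']).inv()*R.from_rotvec(c['attitude'])).as_matrix().round(2),c['K'])
for p in [(143,175),(95,175),(193,175)]: print(hit("top",*p,210))
E
```

```text
dpos [ 0.5167 -0.4305 -0.0274] dr [-0.06  0.   15.17] tcp [ 143.9 -530.7  302.1] t 0.1
[ 78.04602601   0.88624532 -82.17502183] [[-0.    0.96  0.27]
 [ 1.    0.   -0.  ]
 [-0.    0.27 -0.96]] [[400.49060525   0.         328.34911503]
 [  0.         400.49060525 247.65787513]
 [  0.           0.           1.        ]]
[709.6254182  365.76218231 210.        ]
[710.94485797 474.33068137 210.        ]
[708.25275405 252.81417931 210.        ]
```

Call:
step_arm(plan=[{"delta_pos": [0.26,-0.215,-0.0137],"dr": [0,0,7.6],"fingers": 100},{"delta_pos": [0.26,-0.215,-0.0137],"dr": [0,0,7.6],"fingers": 100},{"delta_pos": [0.26,-0.215,-0.0137],"dr": [0,0,7.6],"fingers": 100},{"delta_pos": [0.26,-0.215,-0.0137],"dr": [0,0,7.6],"fingers": 100},{"delta_pos": [0.26,-0.215,-0.0137],"dr": [0,0,7.6],"fingers": 100},{"delta_pos": [0.26,-0.215,-0.0137],"dr": [0,0,7.6],"fingers": 100},{"delta_pos": [0.5167,-0.4305,-0.0274],"dr": [0,0,15.17],"fingers": 100},{"delta_pos": [0.5167,-0.4305,-0.0274],"dr": [0,0,15.17],"fingers": 100},{"delta_pos": [0.5167,-0.4305,-0.0274],"dr": [0,0,15.17],"fingers": 100},{"delta_pos": [0.5167,-0.4305,-0.0274],"dr": [0,0,15.17],"fingers": 100}])

```text
time: 1.1
tcp_pos: [428.6, -124.9, 322.8]
ee_rot: [3.142, -0.0, 0.0]
force: [0.1, -1.1, 0.7]
gripper_width: 93.8
gripper_force: 0.0
```

```bash
python3 - <<'E'
from h import *
rel((530,20,330),0)
E
```

```text
dpos [ 0.1014 -0.1449 -0.0072] dr [ 0.   -0.   -0.01] tcp [ 428.6 -124.9  322.8] t 1.1
```

Call:
step_arm(plan=[{"delta_pos": [0.1,-0.145,-0.007],"dr": [0,0,0],"fingers": 100},{"delta_pos": [0.1,-0.145,-0.007],"dr": [0,0,0],"fingers": 100},{"delta_pos": [0.1,-0.145,-0.007],"dr": [0,0,0],"fingers": 100},{"delta_pos": [0.1,-0.145,-0.007],"dr": [0,0,0],"fingers": 100},{"delta_pos": [0.1,-0.145,-0.007],"dr": [0,0,0],"fingers": 100},{"delta_pos": [0.1,-0.145,-0.007],"dr": [0,0,0],"fingers": 100},{"delta_pos": [0.1,-0.145,-0.007],"dr": [0,0,0],"fingers": 100}])

```text
time: 1.8
tcp_pos: [527.5, 17.3, 329.6]
ee_rot: [3.141, -0.001, -0.001]
force: [0.1, -0.6, -1.0]
gripper_width: 93.9
gripper_force: 0.0
```

```bash
python3 - <<'E'
from h import *
look("w1"); rel((577,14,330),0)
E
```

```text
dpos [ 0.0495  0.0032 -0.0002] dr [ 0.    0.01 -0.07] tcp [527.5  17.2 329.8] t 1.85
```

View pics/w1.png

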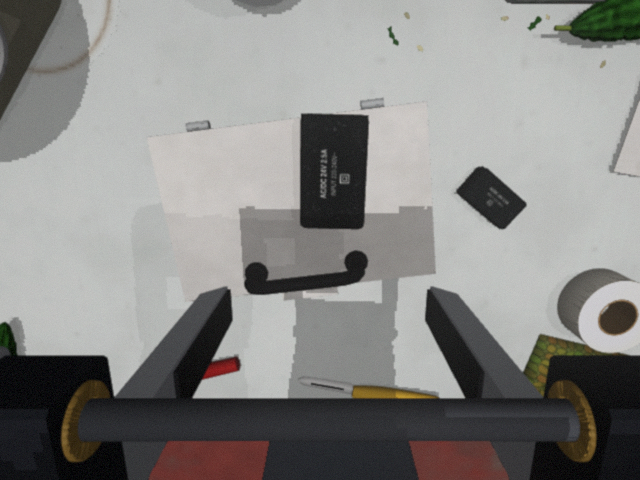

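```bash
python3 - <<'E'
from h import *
import pickle
c=pickle.load(open("pics/w1.pkl","rb"))
H=lambda p,z:hit("wrist",*p,z,c)
def ln(a,b): d=b-a; return np.linalg.norm(d[:2]).round(1),np.degrees(np.arctan2(d[1],d[0])).round(1)
A=[H(p,111.5) for p in [(302,114),(368,116),(364,228),(300,226)]]
print(np.round(A,0),[ln(A[i],A[(i+1)%4]) for i in range(4)],np.mean(A,0).round(1))
B=[H(p,117.5) for p in [(251,285),(359,274)]]
print("bar",np.round(B,0),ln(*B),np.mean(B,0).round(1))
L=[H(p,77.5) for p in [(148,137),(427,103),(435,274)]]
print("lid",np.round(L,0),ln(L[0],L[1]),np.mean(L[:2],0))
E
```

```text
[[620.  34. 112.]
 [619. -13. 112.]
 [537. -12. 112.]
 [538.  38. 112.]] [(np.float64(47.0), np.float64(-91.7)), (np.float64(81.9), np.float64(179.3)), (np.float64(49.2), np.float64(88.1)), (np.float64(81.7), np.float64(-2.2))] [578.3  12.  111.5]
bar [[492.  77. 118.]
 [501.  -8. 118.]] (np.float64(85.0), np.float64(-83.9)) [496.9  34.3 117.5]
lid [[604. 161.  78.]
 [630. -62.  78.]
 [487. -78.  78.]] (np.float64(224.2), np.float64(-83.5)) [616.8513569   49.32927832  77.5       ]
```

Call:
step_arm(newtons=15, plan=[{"delta_pos": [0.0505,0.005,0.03],"dr": [0,0,1],"fingers": 100},{"delta_pos": [0.0505,0.005,0.07],"dr": [0,0,1],"fingers": 100},{"delta_pos": [0.0505,0.005,0.11],"dr": [0,0,1],"fingers": 100},{"delta_pos": [0.0505,0.005,0.13],"dr": [0,0,1],"fingers": 100},{"delta_pos": [0.0505,0.005,0.15],"dr": [0,0,1],"fingers": 100},{"delta_pos": [0.0505,0.005,0.15],"dr": [0,0,1],"fingers": 100},{"delta_pos": [0.0505,0.005,0.15],"dr": [0,0,1],"fingers": 100},{"delta_pos": [0.0505,0.005,0.15],"dr": [0,0,1],"fingers": 100}])

```text
time: 2.65
tcp_pos: [578.8, 12.8, 181.3]
ee_rot: [3.141, -0.028, 0.003]
force: [0.1, 0.7, 0.9]
gripper_width: 94.1
gripper_force: 0.0
```

Call:
step_arm(newtons=15, plan=[{"delta_pos": [0,0,0],"dr": [0,0,0],"fingers": 40},{"delta_pos": [0,0,0],"dr": [0,0,0],"fingers": 40},{"delta_pos": [0,0,0],"dr": [0,0,0],"fingers": 40},{"delta_pos": [0,0,0],"dr": [0,0,0],"fingers": 40},{"delta_pos": [0,0,0],"dr": [0,0,0],"fingers": 40},{"delta_pos": [0,0,0],"dr": [0,0,0],"fingers": 40}])

```text
time: 3.25
tcp_pos: [578.4, 13.2, 179.7]
ee_rot: [-3.141, 0.027, 0.0]
force: [-0.5, -0.1, -0.5]
gripper_width: 49.8
gripper_force: 15.0
```

Call:
step_arm(plan=[{"delta_pos": [0,0,-0.01],"dr": [0,0,0],"fingers": 40},{"delta_pos": [0,0,-0.03],"dr": [0,0,0],"fingers": 40},{"delta_pos": [0,0,-0.055],"dr": [0,0,0],"fingers": 40},{"delta_pos": [0,-0.02,-0.08],"dr": [0,0,0],"fingers": 40},{"delta_pos": [-0.02,-0.06,-0.09],"dr": [0,0,0],"fingers": 40},{"delta_pos": [-0.04,-0.1,-0.09],"dr": [0,0,0],"fingers": 40},{"delta_pos": [-0.06,-0.14,-0.09],"dr": [0,0,0],"fingers": 40},{"delta_pos": [-0.08,-0.18,-0.09],"dr": [0,0,0],"fingers": 40},{"delta_pos": [-0.1,-0.22,-0.09],"dr": [0,0,0],"fingers": 40},{"delta_pos": [-0.12,-0.25,-0.09],"dr": [0,0,0],"fingers": 40}])

```text
time: 4.25
tcp_pos: [461.6, 267.1, 270.4]
ee_rot: [-3.141, 0.026, -0.001]
force: [0.7, 0.2, -1.8]
gripper_width: 49.8
gripper_force: 15.0
```

Call:
step_arm(plan=[{"delta_pos": [-0.013,-0.02,0.01],"dr": [0,0,0],"fingers": 40},{"delta_pos": [-0.023,-0.035,0.04],"dr": [0,0,0],"fingers": 40},{"delta_pos": [-0.023,-0.035,0.075],"dr": [0,0,0],"fingers": 40},{"delta_pos": [-0.023,-0.035,0.1],"dr": [0,0,0],"fingers": 40},{"delta_pos": [-0.023,-0.035,0.12],"dr": [0,0,0],"fingers": 40},{"delta_pos": [-0.023,-0.035,0.135],"dr": [0,0,0],"fingers": 40},{"delta_pos": [-0.023,-0.035,0.145],"dr": [0,0,0],"fingers": 40},{"delta_pos": [-0.023,-0.035,0.15],"dr": [0,0,0],"fingers": 40},{"delta_pos": [-0.023,-0.035,0.15],"dr": [0,0,0],"fingers": 40},{"delta_pos": [-0.023,-0.035,0.15],"dr": [0,0,0],"fingers": 40}])

```text
time: 5.25
tcp_pos: [440.7, 300.8, 120.5]
ee_rot: [-3.141, 0.027, -0.001]
force: [0.7, 0.5, -1.8]
gripper_width: 49.9
gripper_force: 15.0
```

```bash
python3 - <<'E'
from h import *
look("w2"); o=env.get_obs(); print(o['tcp_pos'],o['force'],o['gripper_width'],o['time'])
E
```

```text
[440.72386748 300.78215276 120.54928793] [-0.61686495  0.44791151 -2.03320858] 49.72236361470494 5.3
```

View pics/w2.png

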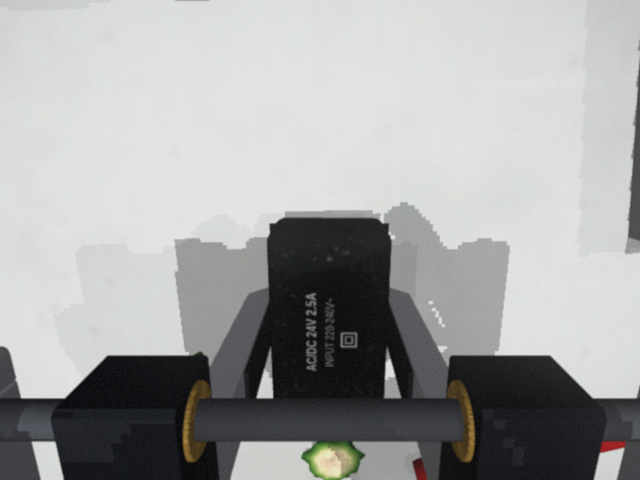

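The adapter is held level between the fingers at about (330,300), just above clear table. The gourd slice at (333,460) is clear of it. I'll lower it now.

Call:
step_arm(plan=[{"delta_pos": [0,0,0.005],"dr": [0,0,0],"fingers": 40},{"delta_pos": [0,0,0.01],"dr": [0,0,0],"fingers": 40},{"delta_pos": [0,0,0.014],"dr": [0,0,0],"fingers": 40},{"delta_pos": [0,0,0.0165],"dr": [0,0,0],"fingers": 40},{"delta_pos": [0,0,0.018],"dr": [0,0,0],"fingers": 40},{"delta_pos": [0,0,0.018],"dr": [0,0,0],"fingers": 40},{"delta_pos": [0,0,0.018],"dr": [0,0,0],"fingers": 40}])

```text
time: 6.0
tcp_pos: [440.4, 300.5, 102.2]
ee_rot: [3.141, -0.027, -0.0]
force: [-5.2, -2.6, 6.4]
gripper_width: 49.9
gripper_force: 15.0
```

Call:
step_arm(plan=[{"delta_pos": [0,0,0],"dr": [0,0,0],"fingers": 56},{"delta_pos": [0,0,0],"dr": [0,0,0],"fingers": 65},{"delta_pos": [0,0,0],"dr": [0,0,0],"fingers": 80},{"delta_pos": [0,0,0],"dr": [0,0,0],"fingers": 90},{"delta_pos": [0,0,0],"dr": [0,0,0],"fingers": 90},{"delta_pos": [0,0,-0.02],"dr": [0,0,0],"fingers": 90},{"delta_pos": [0,0,-0.06],"dr": [0,0,0],"fingers": 90},{"delta_pos": [0,0,-0.1],"dr": [0,0,0],"fingers": 90},{"delta_pos": [0,0,-0.15],"dr": [0,0,0],"fingers": 90},{"delta_pos": [0,0,-0.2],"dr": [0,0,0],"fingers": 90}])

```text
time: 7.0
tcp_pos: [440.1, 300.4, 303.6]
ee_rot: [3.141, -0.027, -0.001]
force: [0.8, 0.9, 0.6]
gripper_width: 84.6
gripper_force: 0.0
```

```bash
python3 - <<'E'
from h import *
rel((491,35,300),96.5)
E
```

```text
dpos [0.0556 0.2644 0.0037] dr [-1.00e-02  2.00e-02 -9.75e+01] tcp [440.1 300.4 303.6] t 7.0
```

Call:
step_arm(plan=[{"delta_pos": [0.006,0.026,0],"dr": [0,0,-8],"fingers": 90},{"delta_pos": [0.012,0.053,0],"dr": [0,0,-16],"fingers": 90},{"delta_pos": [0.018,0.08,0],"dr": [0,0,-24],"fingers": 90},{"delta_pos": [0.024,0.107,0],"dr": [0,0,-32],"fingers": 90},{"delta_pos": [0.03,0.134,0],"dr": [0,0,-40],"fingers": 90},{"delta_pos": [0.036,0.16,0],"dr": [0,0,-48],"fingers": 90},{"delta_pos": [0.042,0.187,0],"dr": [0,0,-56],"fingers": 90},{"delta_pos": [0.048,0.214,0],"dr": [0,0,-64],"fingers": 90},{"delta_pos": [0.054,0.24,0],"dr": [0,0,-72],"fingers": 90},{"delta_pos": [0.0556,0.2644,0.0037],"dr": [0,0,-80],"fingers": 90}])

```text
time: 8.0
tcp_pos: [491.7, 34.0, 298.3]
ee_rot: [2.418, 2.005, 0.001]
force: [0.2, 0.0, 1.3]
gripper_width: 84.7
gripper_force: 0.0
```

Call:
step_arm(plan=[{"delta_pos": [0,0,0],"dr": [0,0,-8],"fingers": 90},{"delta_pos": [0,0,0],"dr": [0,0,-16],"fingers": 90},{"delta_pos": [0,0,0],"dr": [0,0,-17.5],"fingers": 90},{"delta_pos": [0,0,0],"dr": [0,0,-17.5],"fingers": 90},{"delta_pos": [0,0,0],"dr": [0,0,-17.5],"fingers": 90}])

```text
time: 8.5
tcp_pos: [491.4, 35.4, 298.1]
ee_rot: [2.095, 2.341, 0.0]
force: [0.4, -0.3, 0.0]
gripper_width: 84.7
gripper_force: 0.0
```

```bash
python3 - <<'E'
from h import *
look("w3"); rel((491,35,230),96.5)
E
```

```text
dpos [-0.0004 -0.0004  0.0681] dr [ 0.    0.   -0.13] tcp [491.4  35.4 298.1] t 8.55
```

View pics/w3.png

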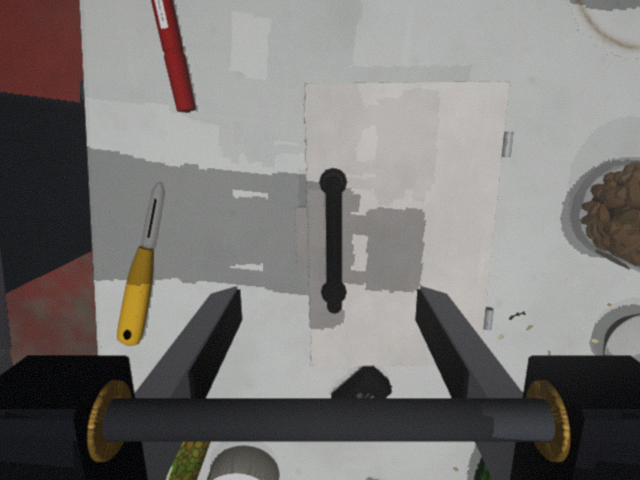

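```bash
python3 - <<'E'
from h import *
import pickle
c=pickle.load(open("pics/w3.pkl","rb"))
a=hit("wrist",333,177,117.5,c);b=hit("wrist",334.5,308,117.5,c)
print(a,b,(a+b)/2,np.linalg.norm(a-b))
for p in [(510,82),(487,363),(508,144),(489,318)]: print(hit("wrist",*p,77,c).round(1))
E
```

```text
[487.75599521  86.60748563 117.5       ] [499.26230603  -5.05972832 117.5       ] [493.50915062  40.77387865 117.5       ] 92.38654287051897
[605.1 162.1  77. ]
[637.7 -59.7  77. ]
[613.5 120.4  77. ]
[630.2 -18.1  77. ]
```

Call:
step_arm(newtons=20, plan=[{"delta_pos": [0.0014,0.0023,0.03],"dr": [0,0,0],"fingers": 90},{"delta_pos": [0.0014,0.0023,0.06],"dr": [0,0,0],"fingers": 90},{"delta_pos": [0.0014,0.0023,0.085],"dr": [0,0,0],"fingers": 90},{"delta_pos": [0.0014,0.0023,0.102],"dr": [0,0,0],"fingers": 90},{"delta_pos": [0.0014,0.0023,0.102],"dr": [0,0,0],"fingers": 90},{"delta_pos": [0.0014,0.0023,0.102],"dr": [0,0,0],"fingers": 60},{"delta_pos": [0.0014,0.0023,0.102],"dr": [0,0,0],"fingers": 40},{"delta_pos": [0.0014,0.0023,0.102],"dr": [0,0,0],"fingers": 25}])

```text
time: 9.35
tcp_pos: [493.9, 37.0, 197.0]
ee_rot: [2.091, 2.343, 0.002]
force: [0.3, 0.1, -0.6]
gripper_width: 64.0
gripper_force: 0.0
```

Call:
step_arm(newtons=20, plan=[{"delta_pos": [0,0,0],"dr": [0,0,0],"fingers": 15},{"delta_pos": [0,0,0],"dr": [0,0,0],"fingers": 5},{"delta_pos": [0,0,0],"dr": [0,0,0],"fingers": 0},{"delta_pos": [0,0,0],"dr": [0,0,0],"fingers": 0},{"delta_pos": [0,0,0],"dr": [0,0,0],"fingers": 0},{"delta_pos": [0,0,0],"dr": [0,0,0],"fingers": 0},{"delta_pos": [0,0,0],"dr": [0,0,0],"fingers": 0}])

```text
time: 10.05
tcp_pos: [494.7, 37.0, 196.4]
ee_rot: [2.09, 2.342, 0.005]
force: [3.2, 1.6, -2.3]
gripper_width: 10.3
gripper_force: 20.0
```

```bash
python3 - <<'E'
from h import *
o=env.get_obs(); print({k:np.round(v,2) for k,v in o.items() if k in('time','tcp_pos','force','torque','gripper_width','gripper_force')})
look("top2","top"); f=cv2.imread("pics/top2.png")[200:320,140:360]; cv2.imwrite("pics/top2c.png",cv2.resize(f,None,fx=3,fy=3))
s=np.linspace(0,1,26); th=1.485*(10*s**3-15*s**4+6*s**5)
y=128-128*np.cos(th)+41.5*np.sin(th); z=128*np.sin(th)+41.5*np.cos(th)-41.5
for i in range(1,26): print(i,th[i].round(2),(y[i]/1e3).round(4),(-z[i]/1e3).round(4), "d10", ((y[i]-y[(i-1)//10*10])/1e3).round(4), (-(z[i]-z[(i-1)//10*10])/1e3).round(4))
E
```

```text
{'time': np.float64(10.05), 'tcp_pos': array([494.66,  37.02, 196.44]), 'force': array([ 3.23,  1.6 , -2.28]), 'torque': array([ 0.09, -0.68, -0.02]), 'gripper_force': np.float64(20.0), 'gripper_width': np.float64(10.32)}
1 0.0 0.0 -0.0001 d10 0.0 -0.0001
2 0.01 0.0003 -0.0009 d10 0.0003 -0.0009
3 0.02 0.0009 -0.0027 d10 0.0009 -0.0027
4 0.05 0.0021 -0.006 d10 0.0021 -0.006
5 0.09 0.004 -0.0108 d10 0.004 -0.0108
6 0.14 0.007 -0.0173 d10 0.007 -0.0173
7 0.2 0.0111 -0.0251 d10 0.0111 -0.0251
8 0.28 0.0167 -0.0341 d10 0.0167 -0.0341
9 0.37 0.0239 -0.0437 d10 0.0239 -0.0437
10 0.47 0.0328 -0.0536 d10 0.0328 -0.0536
11 0.58 0.0434 -0.0631 d10 0.0106 -0.0095
12 0.69 0.0553 -0.0718 d10 0.0225 -0.0182
13 0.8 0.0684 -0.0791 d10 0.0356 -0.0255
14 0.91 0.0819 -0.0849 d10 0.0491 -0.0313
15 1.01 0.0955 -0.0891 d10 0.0627 -0.0355
16 1.11 0.1086 -0.0917 d10 0.0758 -0.038
17 1.2 0.1206 -0.0929 d10 0.0878 -0.0393
18 1.28 0.1311 -0.093 d10 0.0983 -0.0394
19 1.35 0.14 -0.0925 d10 0.1072 -0.0389
20 1.4 0.147 -0.0917 d10 0.1142 -0.0381
21 1.44 0.1522 -0.0909 d10 0.0052 0.0008
22 1.46 0.1556 -0.0902 d10 0.0086 0.0015
23 1.48 0.1575 -0.0898 d10 0.0105 0.0019
24 1.48 0.1583 -0.0896 d10 0.0113 0.0021
25 1.48 0.1584 -0.0896 d10 0.0114 0.0021
```

View pics/top2c.png

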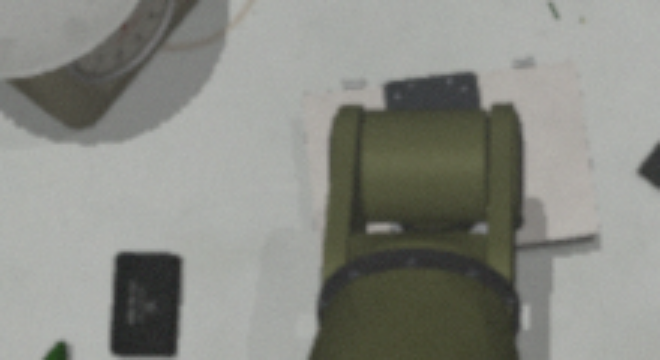

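The adapter lies flat on the table at crop (147,303) and the gripper has the handle. Next I'll swing the lid up along its arc.

Call:
step_arm(plan=[{"delta_pos": [0,0.0005,-0.0003],"dr": [0,0,0],"fingers": 0},{"delta_pos": [0,0.001,-0.001],"dr": [0,0,0],"fingers": 0},{"delta_pos": [0,0.0015,-0.003],"dr": [0,0,0],"fingers": 0},{"delta_pos": [0,0.0028,-0.006],"dr": [0,0,0],"fingers": 0},{"delta_pos": [0,0.0048,-0.0108],"dr": [0,0,0],"fingers": 0},{"delta_pos": [0,0.0078,-0.0173],"dr": [0,0,0],"fingers": 0},{"delta_pos": [0,0.012,-0.0251],"dr": [0,0,0],"fingers": 0},{"delta_pos": [0,0.0176,-0.0341],"dr": [0,0,0],"fingers": 0},{"delta_pos": [0,0.0248,-0.0437],"dr": [0,0,0],"fingers": 0},{"delta_pos": [0,0.0337,-0.0536],"dr": [0,0,0],"fingers": 0}])

```text
time: 11.1
tcp_pos: [526.8, 40.8, 250.6]
ee_rot: [-2.091, -2.342, 0.003]
force: [-7.0, -0.0, 2.5]
gripper_width: 10.4
gripper_force: 20.0
```

```bash
cat > st.py <<'E'
from h import *
o=env.get_obs(); print({k:np.round(v,2) for k,v in o.items() if k in('time','tcp_pos','ee_rot','force','torque','gripper_width','gripper_force')})
h=np.array([621.7,51.5,76]); g=o['tcp_pos']+R.from_rotvec(o['ee_rot']).apply([0,0,env.hold_point_z])-h
bx=g[:2]@[.9936,.113]; print("along",bx,"lat",g[:2]@[-.113,.9936],"z",g[2],"r",np.hypot(bx,g[2]),"theta",np.arctan2(g[2],-bx)-np.arctan2(41.5,128))
E
python3 st.py
```

```text
{'time': np.float64(11.1), 'tcp_pos': array([526.84,  40.82, 250.56]), 'ee_rot': array([-2.09, -2.34,  0.  ]), 'force': array([-7.03, -0.02,  2.5 ]), 'torque': array([0.  , 1.38, 0.03]), 'gripper_force': np.float64(19.99), 'gripper_width': np.float64(10.42)}
along -95.66775505181143 lat 0.13008597313225945 z 96.15662184187335 r 135.64075818386752 theta 0.47442154722681323
```

Call:
step_arm(plan=[{"delta_pos": [0,0.0106,-0.0095],"dr": [0,0,0],"fingers": 0},{"delta_pos": [0,0.0225,-0.0182],"dr": [0,0,0],"fingers": 0},{"delta_pos": [0,0.0356,-0.0255],"dr": [0,0,0],"fingers": 0},{"delta_pos": [0,0.0491,-0.0313],"dr": [0,0,0],"fingers": 0},{"delta_pos": [0,0.0627,-0.0355],"dr": [0,0,0],"fingers": 0},{"delta_pos": [0,0.0758,-0.038],"dr": [0,0,0],"fingers": 0},{"delta_pos": [0,0.0878,-0.0393],"dr": [0,0,0],"fingers": 0},{"delta_pos": [0,0.0983,-0.0394],"dr": [0,0,0],"fingers": 0},{"delta_pos": [0,0.1072,-0.0389],"dr": [0,0,0],"fingers": 0},{"delta_pos": [0,0.1142,-0.0381],"dr": [0,0,0],"fingers": 0}])

```text
time: 12.1
tcp_pos: [641.2, 53.8, 288.3]
ee_rot: [2.092, 2.344, 0.001]
force: [-1.4, 0.1, 0.3]
gripper_width: 10.5
gripper_force: 20.0
```

```bash
python3 st.py
```

```text
{'time': np.float64(12.1), 'tcp_pos': array([641.17,  53.78, 288.3 ]), 'ee_rot': array([2.09, 2.34, 0.  ]), 'force': array([-1.36,  0.14,  0.28]), 'torque': array([-0.08,  0.39,  0.04]), 'gripper_force': np.float64(20.01), 'gripper_width': np.float64(10.47)}
along 19.658300477959248 lat 0.06121399727891235 z 133.90299006644403 r 135.3383150715862 theta 1.403039914816347
```

Call:
step_arm(plan=[{"delta_pos": [0,0.004,0.0006],"dr": [0,0,0],"fingers": 0},{"delta_pos": [0,0.0075,0.0013],"dr": [0,0,0],"fingers": 0},{"delta_pos": [0,0.0098,0.0018],"dr": [0,0,0],"fingers": 0},{"delta_pos": [0,0.0108,0.002],"dr": [0,0,0],"fingers": 0},{"delta_pos": [0,0.0108,0.002],"dr": [0,0,0],"fingers": 0},{"delta_pos": [0,0.0108,0.002],"dr": [0,0,0],"fingers": 0},{"delta_pos": [0,0.0108,0.002],"dr": [0,0,0],"fingers": 0}])

```text
time: 12.8
tcp_pos: [651.2, 54.9, 286.0]
ee_rot: [2.092, 2.344, 0.001]
force: [-0.4, 0.8, 5.6]
gripper_width: 10.9
gripper_force: 20.0
```

```bash
python3 st.py; python3 - <<'E'
from h import *
look("s3","scene"); f=cv2.imread("pics/s3.png")[100:320,200:460]; cv2.imwrite("pics/s3c.png",cv2.resize(f,None,fx=2.7,fy=2.7))
look("w4")
c=viewer.get_calibration("scene")
# predicted lid front edge for theta 1.4/1.485/1.57
bxv=np.array([.9936,.113,0]);by=np.array([-.113,.9936,0]);h=np.array([621.7,51.5,76])
for t in(1.4,1.485,1.57):
  P=[h+bxv*(-151*np.cos(t))+[0,0,151*np.sin(t)]+by*s*113 for s in(1,-1)]
  print(t,[( (proj("scene",p,c)-[200,100])*2.7).round(1) for p in P])
E
```

```text
{'time': np.float64(12.8), 'tcp_pos': array([651.19,  54.93, 286.  ]), 'ee_rot': array([2.09, 2.34, 0.  ]), 'force': array([-0.45,  0.77,  5.59]), 'torque': array([0.12, 0.02, 0.1 ]), 'gripper_force': np.float64(20.01), 'gripper_width': np.float64(10.93)}
along 29.727042476552725 lat 0.08284118000325874 z 131.59999234581778 r 134.91573310708455 theta 1.4794320224340987
1.4 [array([340.5, 162.9]), array([336.7, 327.9])]
1.485 [array([352.5, 162.1]), array([349.8, 327.1])]
1.57 [array([364.6, 162. ]), array([362.9, 327.1])]
```

View pics/s3c.png

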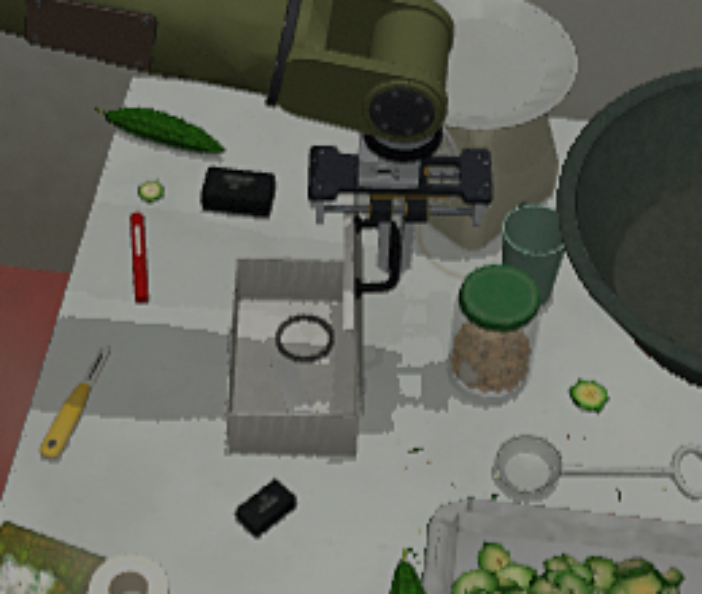

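The lid stands almost upright with its near top corner at about (349,328), which matches the prediction for 1.485 rad. The handle is held and the adapter lies flat at (238,191).

```bash
python3 -c "
from rig import env
o=env.get_obs();print(o['qd'].round(4),o['time']);print(env.hand_in())"
```

```text
[ 0.0011  0.0004  0.0009  0.0017 -0.0023 -0.0015] 12.9
the job is handed in; nothing more can be done
None
```

The adapter lies flat on the free table left of the box, and the lid is held still by its handle at about 1.48 rad, close to the 1.485 rad balance point. I handed the job in at 12.9 s; it returned no pass or fail result.

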